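Load the pigment carrier to its colour chips

ROBOT

A 6-joint arm with a two-finger parallel gripper is mounted at the origin on the work surface; the furniture and walls round the work are solid. World frame = base frame: x ahead of the robot, y to its left, z up, the work surface at z = 0. Lengths are in m, angles in rad, forces in N, time in s.
With the tool pointing down it reaches from about 0.15 to 0.775 m from the base axis. Payload 6.1 kg.
Tool frame: the origin (TCP) lies between the finger pads; the fingertips stand 17 mm ahead of it and the grasp point (between the pads) lies 2 mm behind it; z points along the fingers, y is the line along which they close (so a half turn about z gives the same grasp; the last joint's range is limited). The gripper opens to 85 mm and grips with 20 to 120 N. Pads are 22 mm wide; open, the fingers measure 114 mm over their backs; the gripper's body (76 mm by 85 mm) begins 54 mm behind the grasp point. The pads swing forward as they close: fully open they stand 13 mm farther back than shut.
Start: joints at [-1.293, 0.126, -0.04, 1.405, 0, 1.571], TCP at [0.144, -0.505, 0.248] pointing down, gripper open.
Joint ranges: [-2.72, 2.72], [-0.95, 1.95], [-1.27, 1.35], [-1.78, 2.02], [-1.46, 1.47], [-3.14, 3.14]. Speed limits (rad/s): [2.39, 2.39, 3.01, 3.14, 3.14, 3.14].

INTERFACE

Orientations are given as a 3x3 rotation matrix whose columns are the frame's x, y, z axes.
In Python, from cell import bot, optics, order gives the robot as it stands.
- The arm moves only by the tool jog_arm, never from a script. Its argument "commands" is a list of rows, each a list of 7 numbers: the shift along the tool's x, y, z in m, then the turn, a rotation vector about the tool's x, y, z in rad, then the closure, from -1 (fully open) to 1 (shut). In form: [[x, y, z, ax, ay, az, gripper], ...]. A call has 1 to 10 rows; each row is the pose to reach, as a shift and turn from the pose commanded when the call began, along the tool's axes at that moment; what a row does not reach only later rows make up. A row lasts 1/10 s, in which the tool goes at most 50 mm and 8.59 degrees, less where a joint would pass 70% of its speed; a pose out of reach is approached as far as the arm can. A call with a gripper value outside its range is refused whole. The fingers move at their own pace and stop on an object; "newtons" is the grip in N (left out, the last holds). Time passes only in rows, so rows that repeat a pose let the fingers close. It gives the time, the measured TCP pose, the force, the opening and the grip force at its end, in the units of the state.
- bot.observe(): the state, without advancing time (a new reading comes with each control period).
- optics.snapshot(name): name is "side" or "top"; returns a dict with "img" (480x640x3 uint8, blue, green, red), "z_map" (480x640 float32, m along the optical axis (not along the pixel's ray), 0 where there is no reading), "intrinsics" (3x3 intrinsics, pixels), "dist_coeffs" ([k1, k2, p1, p2, k3] as OpenCV has them; the pictures are not rectified), "R" (3x3) and "t" (3): a world point X has camera coordinates R X + t. Camera axes: x right, y down, z forward; pixel columns grow to the right and rows downward; lengths in m; the calibration is good to about 2 mm. A picture is of the moment at which its call begins.
- order.sign_off(): hands the job in; it is judged then, once.
Trained networks look in a picture, given as the dict that the camera call returned (one of the last four; its "shot" number tells which), for a name from the list of things; names that differ only in an ending like _2 or _b are one class to them, and where a whole thing is asked for, a point or a joint stands for the part that bears it (a point fixed in the world has none). Each returns a list of dicts, best first, with "score" (0 to 1); they miss things now and then, are a little off and sometimes report something else, mostly with a low value. They report only what shows in the picture. A call takes as long as a camera call. They do not tell look-alikes from the thing itself.
- optics.look_for(picture, label): "bbox" ([centre column, centre row, width, height] in pixels, round what is visible of it).
- optics.masks_of(picture, label): "region" (480x640 bool, what is visible of it) and "bbox" ([centre column, centre row, width, height] in pixels, round what is visible of it).
- optics.mark_of(picture, label): "position" ([column, row] in pixels: a listed point, or the origin of a listed thing).
The state is a dict: "time": time; "qpos": joint angles; "joint_velocities": joint speeds; "joint_torque": joint torques, N m; "tool_pos": TCP position; "tcp_rot": TCP orientation; "force": force on the tool from outside, world axes, zero at the start; "moment": the same for the moment, N m; "gripper_width": finger opening in m; "grip_force": force on a finger pad.
Only numpy, scipy, OpenCV 4.12 (cv2) and the standard library are available. Lean on these libraries where they do the work, as an engineer would, in place of code of your own. Each camera call takes 0.05 s, during which the arm holds its last target. There are 200 camera calls.

TASK

Set up the jar carrier for the next basin: lift out the white jar with the beige lid left in it from the last job and stand it in the middle of the stained glazed tile, because its foot is wet, and load the salmon, slate and cobalt jars so that each stands fully down in the well behind the chip of its own colour. Leave the red look-alike where it stands and keep all the jars upright. With the jars in, swing the carrier's hold-down bar (the one with the red grip) over their lids until it is fully closed, so that they can be carried.

Things in the scene. Friction and masses are not known exactly. Their poses are not given: they have to be found in the camera images.
- jar_salmon: Jar of salmon (pale orange-pink) pigment with an ochre-yellow lid, on the board. Octagonal clear jar, round twist lid; 59 mm across the flats, 63 over the corners, 111 mm tall, lid 56 mm across above z = 96 mm; 0.15 to 0.4 kg. Origin at the centre of its underside, z up its axis; at yaw 0 and every 45 degrees a pair of flats faces x.
- jar_slate: Jar of slate (blue-grey) pigment with a dark grey lid, standing on the board; size and frame as the salmon jar.
- jar_cobalt: Jar of cobalt blue pigment with a white lid, standing on the board; size and frame as the salmon jar.
- jar_white: Jar of white pigment with a beige lid, left over from the last job, standing in the carrier's well behind the cobalt chip; size and frame as the salmon jar.
- jar_red: The look-alike: jar of cinnabar red pigment with a white lid, standing on the board among the others; size and frame as the salmon jar. Not wanted: it stays where it stands.
- chip_salmon: Salmon-coloured fired chip with a white edge, 36x52x5 mm, fixed on the sloping front rail of the plywood jar carrier, before its well. Origin at the chip's centre, z straight up (although the chip slopes); +x points level over the well to the carrier's back, y along the row. The centre of the well's floor is 64 mm along +x and 18 mm below the origin, 8 mm above the table.
- chip_slate: Dark slate-grey fired chip before its own well; size, frame and well as for the salmon chip. The carrier is fixed: three square wells in a row along y, 76 mm wide inside, 82 mm from centre to centre; walls 42 mm high over the table, end panels 48 mm, hinge lugs at the two back corners 78 mm; the chips reach 42 mm.
- chip_cobalt: Cobalt blue fired chip before its own well; size, frame and well as for the salmon chip. The white jar stands in this well at the start.
- bar: Black hold-down bar, 268 mm, hinged at the carrier's back, with a red round grip (16 mm thick, 52 mm long, parallel to the bar) on its wire handle. Origin mid-hinge, 66 mm up; y = hinge. Own frame: bar x -52, z 64 mm; grip centre x -79, z 96 mm. Opens about +y; starts folded back 1.4-1.65 rad (stop). Closed stop: z axis upright, 3 mm over the lids. Hinge 0.1 N m, stays where left.
- tile: Glazed white tile with brown stains, lying loose on the board, 6.5 mm thick, 66x98 mm, its long side 9 degrees (anticlockwise from above) off its own y axis; origin at the centre of its underside, z up.
There are look-alikes about, which are no part of the job. Leave any green or purple look-alike of the jar_cobalt alone.

How it is judged:
At the end, for the whole second after the job is handed in: Each coloured jar stands upright and still on the floor of the well behind its own chip (13 mm each way, 5 mm in height); the white jar upright and still on the tile, within 15 mm of its centre; bar closed within 0.09 rad; red jar upright within 20 mm of its start (x of jar_salmon in the frame of chip_salmon between 0.051 and 0.077 m and y of jar_salmon in the frame of chip_salmon between -0.013 and 0.013 m and height (world z) of each of jar_salmon, jar_slate, jar_cobalt below 0.013 m and angle between each of jar_salmon, jar_slate, jar_cobalt, jar_white, jar_red's own z axis and vertical below 0.07 rad and linear speed of each of jar_salmon, jar_slate, jar_cobalt, jar_white below 0.02 m/s and angular speed of each of jar_salmon, jar_slate, jar_cobalt, jar_white below 0.2 rad/s and x of jar_slate in the frame of chip_slate between 0.051 and 0.077 m and y of jar_slate in the frame of chip_slate between -0.013 and 0.013 m and x of jar_cobalt in the frame of chip_cobalt between 0.051 and 0.077 m and y of jar_cobalt in the frame of chip_cobalt between -0.013 and 0.013 m and horizontal distance between jar_white and tile below 0.015 m and height (world z) of jar_white between 0.003 and 0.011 m and angle between bar's own z axis and vertical below 0.09 rad and angular speed of bar below 0.1 rad/s and distance of jar_red from where it was at the start of the episode below 0.02 m); the robot touches nothing.
It fails at once if the red look-alike is pushed or carried off (distance of jar_red from where it was at the start of the episode above 0.03 m).
It fails at once if a jar is tipped over (angle between any of jar_salmon, jar_slate, jar_cobalt, jar_white, jar_red's own z axis and vertical above 0.6 rad).
It also fails if it takes over 122 s, if anything falls off the work surface, if the arm or the gripper's body presses on something with over 40 N, if the wrist force passes 120 N, or if a joint passes its speed limit or range.

## Working session

There is one attempt and no reset: what is moved stays moved. The work goes in short steps, Python scripts to look and compute and a tool call to move; the robot and the scene stay as the last step left them, time stands still between calls to the robot, and variables do not carry over. Pictures are saved under pics/ and viewed, at most 14 in all, crops included, and the job is handed in when it is done.

Besides the shell and the picture viewer there is one more tool, called after "Emit:" by a JSON object that holds its "method" and its "body". jog_arm: Moves the arm, as the interface text tells. Its arguments: {"type":"object","properties":{"commands":{"type":"array"},"newtons":{"type":"number"}},"required":["commands"]}

```bash
mkdir -p pics; cat > h.py <<'E'
import numpy as np, cv2
from cell import bot, optics, order
def px2w(s,u,v,z=None,plane=None):
    K,R,t=map(np.array,(s["intrinsics"],s["R"],s["t"]))
    n=cv2.undistortPoints(np.array([[[u,v]]],float),K,np.array(s["dist_coeffs"],float))[0,0]
    d=R.T@np.array([n[0],n[1],1]); c=-R.T@t
    k=z if plane is None else (plane-c[2])/d[2]
    return c+k*d
def cloud(s,m=None):
    K,R,t=map(np.array,(s["intrinsics"],s["R"],s["t"]))
    z=s["z_map"]; m=(z>0) if m is None else (m&(z>0))
    v,u=np.nonzero(m)
    n=cv2.undistortPoints(np.stack([u,v],1).astype(float)[:,None],K,np.array(s["dist_coeffs"],float))[:,0]
    P=np.c_[n,np.ones(len(n))]*z[v,u][:,None]
    return (P-t)@R,u,v
E
python3 - <<'E'
from h import *
for n in("top","side"):
    s=optics.snapshot(n); cv2.imwrite(f"pics/{n}0.png",s["img"])
    print(n,(-np.array(s["R"]).T@s["t"]).round(3))
    for l in["jar_salmon","jar_slate","jar_cobalt","jar_white","jar_red","chip_salmon","chip_slate","chip_cobalt","bar","tile"]:
        print(l,[(np.round(d["bbox"]).astype(int).tolist(),round(d["score"],2)) for d in optics.look_for(s,l)][:5],[(np.round(d["position"]).astype(int).tolist(),round(d["score"],2)) for d in optics.mark_of(s,l)][:4])
print(bot.observe())
E
```

```text
top [0.345 0.196 1.502]
jar_salmon [([254, 209, 27, 26], 0.89)] [([255, 213], 0.64)]
jar_slate [([450, 240, 28, 25], 0.58), ([255, 209, 25, 24], 0.37)] [([445, 240], 0.71)]
jar_cobalt [([173, 250, 33, 24], 0.94), ([178, 202, 30, 28], 0.86), ([135, 244, 34, 27], 0.76), ([261, 264, 30, 21], 0.56)] [([178, 249], 0.96), ([256, 266], 0.73), ([186, 203], 0.66), ([141, 245], 0.63)]
jar_white [([323, 240, 26, 27], 0.76)] [([322, 243], 0.77)]
jar_red [([521, 276, 34, 22], 0.59)] [([512, 275], 0.68), ([328, 267], 0.56)]
chip_salmon [([323, 242, 22, 20], 0.72), ([383, 260, 24, 9], 0.51)] [([383, 260], 0.63)]
chip_slate [] [([352, 266], 0.58)]
chip_cobalt [([325, 269, 22, 12], 0.76)] [([324, 267], 0.76), ([255, 216], 0.5)]
bar [([348, 200, 102, 51], 0.75)] []
tile [([459, 277, 38, 37], 0.73), ([382, 261, 19, 10], 0.29)] [([458, 274], 0.81)]
side [-0.003 -1.305  0.975]
jar_salmon [([329, 217, 17, 32], 0.54)] [([370, 314], 0.64), ([328, 256], 0.57)]
jar_slate [([370, 302, 24, 39], 0.74)] [([368, 316], 0.8), ([307, 257], 0.38)]
jar_cobalt [([317, 196, 17, 32], 0.84), ([292, 198, 14, 27], 0.77), ([2
[... 627 characters left out ...]
205e-05,  1.57079807e+00]), 'joint_velocities': array([ 0.00193702,  0.00010612, -0.00040878, -0.00078289, -0.00018216,
       -0.00036833]), 'joint_torque': array([-7.47688409e-05, -4.35697818e+01,  3.53086960e+01,  1.33881236e-03,
        5.34678929e-05, -8.43928063e-06]), 'tool_pos': array([ 0.14397202, -0.50485467,  0.24830955]), 'tcp_rot': array([[ 9.61666214e-01,  2.74222704e-01,  3.38090606e-05],
       [ 2.74222704e-01, -9.61666215e-01,  5.83575155e-06],
       [ 3.41133269e-05,  3.65916690e-06, -9.99999999e-01]]), 'force': array([-0.95527315,  0.03941705,  0.42737309]), 'moment': array([-0.01278499,  0.02853419,  0.00680815]), 'grip_force': 0.0, 'gripper_width': 0.08565533304184393}
```

View pics/top0.png

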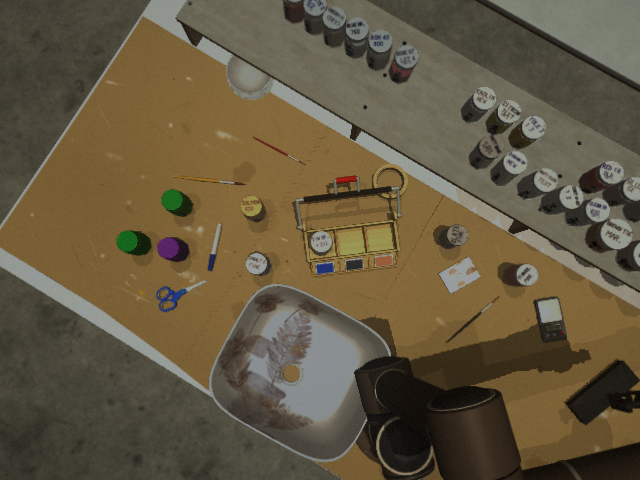

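View pics/side0.png

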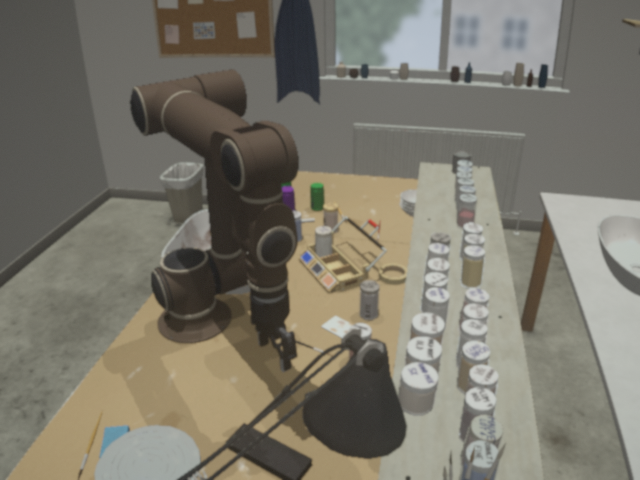

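Candidates for the white-lidded jar (top picture): (257,264) and (525,275); the green/purple ones at (130,242), (176,203) and (172,249) are look-alikes. Next I measure and enlarge the view.

```bash
cat > m.py <<'E'
from h import *
s=optics.snapshot("top"); P,u,v=cloud(s)
np.savez("top.npz",P=P,u=u,v=v,img=s["img"])
def lid(c,r=22,zlo=.100,zhi=.135):
    m=(np.hypot(u-c[0],v-c[1])<r)&(P[:,2]>zlo)&(P[:,2]<zhi); Q=P[m]
    if len(Q)<20: return None
    (x,y),rr=cv2.minEnclosingCircle(Q[:,:2].astype(np.float32))
    return Q[:,:2].mean(0).round(4),np.round([x,y,rr],4),np.median(Q[:,2]).round(4),len(Q)
for n,c in dict(salmon=(252,205),slate=(457,235),cobalt=(257,262),white=(321,240),red=(525,273),purple=(172,249),g1=(130,242),g2=(176,203)).items(): print(n,lid(c))
for n,c,z in [("c_cob",(324,268),.026),("c_sl",(355,265),.026),("c_sal",(383,261),.026),("tile",(460,276),.0065),("grip",(346,180),.1)]:
    i=np.argmin(np.hypot(u-c[0],v-c[1])); print(n,px2w(s,*c,plane=z).round(4),P[i].round(4))
a=cv2.resize(s["img"][170:310,225:425],None,fx=4,fy=4,interpolation=2)
b=cv2.resize(s["img"][210:310,420:560],None,fx=5,fy=5,interpolation=2)
cv2.imwrite("pics/a.png",a);cv2.imwrite("pics/b.png",b)
E
python3 m.py
```

```text
salmon (array([0.5712, 0.3913]), array([0.5723, 0.392 , 0.0292]), np.float64(0.1106), 366)
slate (array([ 0.5063, -0.1493]), array([ 0.5061, -0.1488,  0.0293]), np.float64(0.11), 378)
cobalt (array([0.4197, 0.373 ]), array([0.4191, 0.3737, 0.0289]), np.float64(0.1098), 372)
white (array([0.4795, 0.2044]), array([0.4808, 0.2047, 0.0304]), np.float64(0.1185), 398)
red (array([ 0.4071, -0.3281]), array([ 0.407 , -0.3281,  0.0295]), np.float64(0.1101), 396)
purple (array([0.4553, 0.6048]), array([0.4551, 0.6058, 0.0291]), np.float64(0.1104), 382)
g1 (array([0.4709, 0.7103]), array([0.4711, 0.711 , 0.0291]), np.float64(0.11), 382)
g2 (array([0.582 , 0.6007]), array([0.5832, 0.6023, 0.0293]), np.float64(0.1101), 371)
c_cob [0.4154 0.1956 0.026 ] [0.4154 0.1956 0.0244]
c_sl [0.4256 0.11   0.026 ] [0.4259 0.1097 0.021 ]
c_sal [0.4384 0.0327 0.026 ] [0.4387 0.0323 0.0223]
tile [ 0.4026 -0.1845  0.0065] [ 0.4027 -0.1853  0.0036]
grip [0.648  0.1421 0.1   ] [0.6374 0.144  0.1491]
```

View pics/a.png

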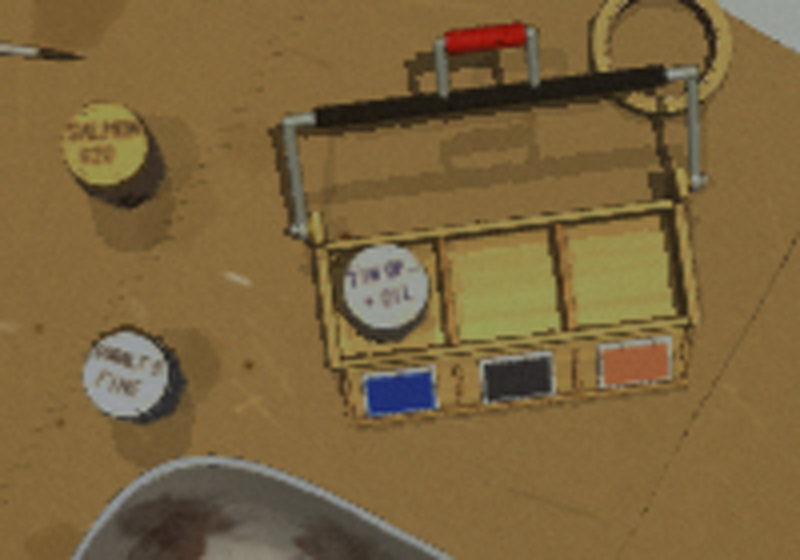

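View pics/b.png

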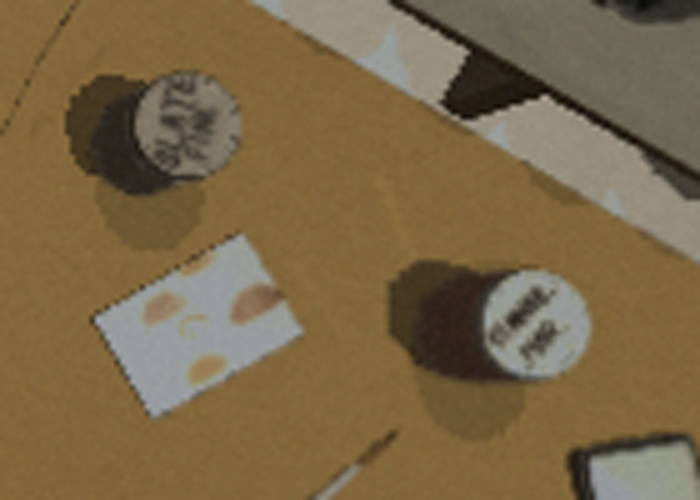

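The lid texts settle it: "COBALT B. FINE" is at (257,264) top-picture pixels, "SALMON" at (252,207), "SLATE" at (458,235) and the leftover white at (321,240). The one at (525,275) reads "CINNABAR" and is the red jar. Chips from left to right are cobalt (325,268), slate (354,264) and salmon (384,260). The tile's centre is at about (459.5,275). Next I check clearances and refine the carrier pose.

```bash
python3 - <<'E'
from h import *
d=np.load("top.npz");P,u,v=d["P"],d["u"],d["v"]
for n,c in dict(salmon=(.5715,.3915),slate=(.506,-.149),cobalt=(.4195,.3733),tile=(.403,-.1845)).items():
    r=np.hypot(P[:,0]-c[0],P[:,1]-c[1]); 
    out=[]
    for lo in (.015,.05,.1,.15):
        m=(r>.042)&(r<.16)&(P[:,2]>lo)
        if m.any():
            i=np.argmin(np.where(m,r,9)); out.append((lo,r[i].round(3),P[i].round(3).tolist()))
    print(n,out)
s=optics.snapshot("top")
cs=[px2w(s,*c,plane=.026) for c in((325,268),(354.25,264.5),(383.75,260.5))]
t=px2w(s,459.5,275,plane=.0065);print("tile",t.round(4))
tm=optics.masks_of(s,"tile")[0]["region"];vv,uu=np.nonzero(tm);print("tilemask",tm.sum(),px2w(s,uu.mean(),vv.mean(),plane=.0065).round(4))
yax=(cs[0]-cs[2])[:2];print("L",np.linalg.norm(yax));yax/=np.linalg.norm(yax);xax=np.array([yax[1],-yax[0]]);m=np.mean(cs,0)[:2]
print("yaw",np.arctan2(xax[1],xax[0]))
for n,k in(("cob",1),("sla",0),("sal",-1)):print(n,(m+.064*xax+.082*k*yax).round(4))
# check: carrier wall points z>.035 in carrier frame
c0=m+.064*xax;Q=np.c_[(P[:,:2]-c0)@xax,(P[:,:2]-c0)@yax,P[:,2]]
for lo,hi in((.036,.052),(.07,.085)):
    w=(abs(Q[:,0])<.07)&(abs(Q[:,1])<.15)&(Q[:,2]>lo)&(Q[:,2]<hi)
    print(lo,w.sum(),np.percentile(Q[w],[1,50,99],axis=0).round(3).tolist())
w=(Q[:,0]>.05)&(Q[:,0]<.2)&(abs(Q[:,1])<.15)&(Q[:,2]>.09)
print("bar",np.percentile(Q[w],[1,50,99],axis=0).round(3).tolist())
w&=(s["img"][v,u,2]>120)&(s["img"][v,u,1]<60);print("red",w.sum(),Q[w].mean(0),P[w].mean(0),P[w][:,2].max())
w=(Q[:,0]>.07)&(Q[:,0]<.13)&(abs(Q[:,1])<.04)&(Q[:,2]>.09)&(s["img"][v,u].max(1)<50);print("bar black",w.sum(),Q[w].mean(0))
E
```

```text
salmon [(0.015, np.float64(0.104), [0.53, 0.487, 0.016]), (0.05, np.float64(0.117), [0.588, 0.276, 0.117]), (0.1, np.float64(0.117), [0.588, 0.276, 0.117])]
slate [(0.015, np.float64(0.058), [0.535, -0.099, 0.017]), (0.05, np.float64(0.103), [0.594, -0.202, 0.141]), (0.1, np.float64(0.103), [0.594, -0.202, 0.141]), (0.15, np.float64(0.104), [0.592, -0.207, 0.15])]
cobalt [(0.015, np.float64(0.057), [0.416, 0.43, 0.016]), (0.05, np.float64(0.063), [0.364, 0.343, 0.13]), (0.1, np.float64(0.063), [0.364, 0.343, 0.13])]
tile [(0.015, np.float64(0.08), [0.479, -0.157, 0.028]), (0.05, np.float64(0.081), [0.478, -0.154, 0.098]), (0.1, np.float64(0.082), [0.48, -0.156, 0.109])]
tile [ 0.4054 -0.1832  0.0065]
tilemask 854 [ 0.4083 -0.1809  0.0065]
L 0.16406453116719014
yaw 0.14954768300770177
cob [0.4785 0.2025]
sla [0.4907 0.1214]
sal [0.5029 0.0403]
0.036 778 [[-0.056, -0.126, 0.036], [-0.021, -0.004, 0.041], [0.046, 0.128, 0.051]]
0.07 109 [[-0.025, -0.136, 0.07], [0.054, 0.091, 0.076], [0.069, 0.138, 0.084]]
bar [[0.083, -0.137, 0.093], [0.119, 0.001, 0.122], [0.157, 0.137, 0.153]]
red 84 [0.15190026 0.00017345 0.14884927] [0.6408729  0.14418002 0.14884927] 0.15657601210083477
bar black 140 [ 0.11706892 -0.00022291  0.12166438]
```

```bash
cat > g.py <<'E'
import sys
from h import *
from scipy.spatial.transform import Rotation as Ro
def row(x,y,z,ya=.145,s=None):
    s=s or bot.observe(); R=s["tcp_rot"]
    c,n=np.cos(ya),np.sin(ya); Y=np.array([c,n,0]);Z=np.array([0,0,-1.]);T=np.c_[np.cross(Y,Z),Y,Z]
    return np.r_[R.T@(np.array([x,y,z])-s["tool_pos"]),Ro.from_matrix(R.T@T).as_rotvec()].round(4)
if __name__=="__main__":
    a=list(map(float,sys.argv[1:])); print(row(*a))
E
python3 g.py .480 .2045 .21
python3 - <<'E'
from h import *
d=np.load("top.npz");im=d["img"][250:305,430:490].astype(int)
m=((im.min(2)>95)).astype(np.uint8)
n,l,st,c=cv2.connectedComponentsWithStats(m);k=1+np.argmax(st[1:,4])
cn,_=cv2.findContours((l==k).astype(np.uint8),0,2);r=cv2.minAreaRect(max(cn,key=cv2.contourArea));print(r,st[k])
s=optics.snapshot("top")
B=cv2.boxPoints(r)+[430,250]
W=np.array([px2w(s,*b,plane=.0065) for b in B]);print(W.round(4),W.mean(0).round(4),[np.linalg.norm(W[i]-W[i-1]).round(3) for i in range(4)])
E
```

```text
[ 0.5177 -0.59    0.0383 -0.     -0.     -1.4381]
((29.561540603637695, 24.60769271850586), (23.938701629638672, 35.10182189941406), 60.2551155090332) [  9   7  42  37 758]
[[ 0.4098 -0.1244  0.0065]
 [ 0.4606 -0.2094  0.0065]
 [ 0.4032 -0.242   0.0065]
 [ 0.3528 -0.1574  0.0065]] [ 0.4066 -0.1833  0.0065] [np.float64(0.066), np.float64(0.099), np.float64(0.066), np.float64(0.098)]
```

Emit:
{"method": "jog_arm", "body": {"commands": [[0.5177, -0.59, 0.0383, 0, 0, -1.4381, -1], [0.5177, -0.59, 0.0383, 0, 0, -1.4381, -1], [0.5177, -0.59, 0.0383, 0, 0, -1.4381, -1], [0.5177, -0.59, 0.0383, 0, 0, -1.4381, -1], [0.5177, -0.59, 0.0383, 0, 0, -1.4381, -1], [0.5177, -0.59, 0.0383, 0, 0, -1.4381, -1], [0.5177, -0.59, 0.0383, 0, 0, -1.4381, -1], [0.5177, -0.59, 0.0383, 0, 0, -1.4381, -1], [0.5177, -0.59, 0.0383, 0, 0, -1.4381, -1], [0.5177, -0.59, 0.0383, 0, 0, -1.4381, -1]]}}

```text
time: 3.3
tool_pos: [0.3581, -0.0515, 0.2243]
tcp_rot: [[-0.15, 0.989, 0.001], [0.989, 0.15, -0.0], [-0.001, 0.001, -1.0]]
force: [1.7, -1.5, 0.3]
gripper_width: 0.0856
grip_force: 0.0
```

```bash
python3 g.py .480 .2045 .21
```

```text
[0.2349 0.1588 0.0143 0.0014 0.0006 0.0051]
```

Emit:
{"method": "jog_arm", "body": {"commands": [[0.2349, 0.1588, 0.0143, 0.0014, 0.0006, 0.005, -1], [0.2349, 0.1588, 0.0143, 0.0014, 0.0006, 0.005, -1], [0.2349, 0.1588, 0.0143, 0.0014, 0.0006, 0.005, -1], [0.2349, 0.1588, 0.0143, 0.0014, 0.0006, 0.005, -1], [0.2349, 0.1588, 0.0143, 0.0014, 0.0006, 0.005, -1], [0.2349, 0.1588, 0.0143, 0.0014, 0.0006, 0.005, -1], [0.2349, 0.1588, 0.0143, 0.0014, 0.0006, 0.005, -1], [0.2349, 0.1588, 0.0143, 0.0014, 0.0006, 0.005, -1]]}}

```text
time: 4.1
tool_pos: [0.4807, 0.2023, 0.2091]
tcp_rot: [[-0.141, 0.99, -0.003], [0.99, 0.141, -0.0], [-0.0, -0.003, -1.0]]
force: [0.2, -1.5, -0.3]
gripper_width: 0.0857
grip_force: 0.0
```

```bash
python3 g.py .480 .2045 .085
```

```text
[ 0.0023 -0.      0.1241 -0.0028  0.     -0.0034]
```

Emit:
{"method": "jog_arm", "body": {"commands": [[0, 0, 0.03, 0, 0, 0, -1], [0, 0, 0.06, 0, 0, 0, -1], [0, 0, 0.09, 0, 0, 0, -1], [0, 0, 0.115, 0, 0, 0, -1], [0, 0, 0.125, 0, 0, 0, -1], [0, 0, 0.125, 0, 0, 0, -1], [0, 0, 0.125, 0, 0, 0, 0.2], [0, 0, 0.125, 0, 0, 0, 0.2], [0, 0, 0.125, 0, 0, 0, 0.2], [0, 0, 0.125, 0, 0, 0, 0.2]], "newtons": 40}}

```text
time: 5.1
tool_pos: [0.4816, 0.2021, 0.0867]
tcp_rot: [[-0.14, 0.99, 0.001], [0.99, 0.14, 0.001], [0.001, 0.001, -1.0]]
force: [-2.3, -1.4, 6.1]
gripper_width: 0.059
grip_force: 42.9
```

Emit:
{"method": "jog_arm", "body": {"commands": [[0, 0, 0, 0, 0, 0, 0.2], [0, 0, 0, 0, 0, 0, 0.2], [0, 0, 0, 0, 0, 0, 0.2], [0, 0, 0, 0, 0, 0, 0.2]]}}

```text
time: 5.5
tool_pos: [0.4816, 0.2022, 0.0867]
tcp_rot: [[-0.14, 0.99, 0.001], [0.99, 0.14, 0.001], [0.001, 0.001, -1.0]]
force: [-1.2, -1.5, 6.0]
gripper_width: 0.0586
grip_force: 42.9
```

Emit:
{"method": "jog_arm", "body": {"commands": [[0, 0, -0.015, 0, 0, 0, 0.2], [0, 0, -0.04, 0, 0, 0, 0.2], [0, 0, -0.07, 0, 0, 0, 0.2], [0, 0, -0.09, 0, 0, 0, 0.2], [-0.015, -0.005, -0.1, 0, 0, 0, 0.2], [-0.04, -0.014, -0.1, 0, 0, 0, 0.2], [-0.075, -0.026, -0.1, 0, 0, 0, 0.2], [-0.11, -0.038, -0.1, 0, 0, 0, 0.2], [-0.145, -0.05, -0.1, 0, 0, 0, 0.2], [-0.18, -0.062, -0.1, 0, 0, 0, 0.2]]}}

```text
time: 6.5
tool_pos: [0.4434, 0.0131, 0.1844]
tcp_rot: [[-0.14, 0.99, -0.002], [0.99, 0.14, -0.0], [0.0, -0.002, -1.0]]
force: [0.7, -0.4, -2.9]
gripper_width: 0.0588
grip_force: 44.2
```

Emit:
{"method": "jog_arm", "body": {"commands": [[-0.035, -0.012, 0, 0, 0, 0, 0.2], [-0.07, -0.024, 0, 0, 0, 0, 0.2], [-0.105, -0.036, 0, 0, 0, 0, 0.2], [-0.14, -0.048, 0, 0, 0, 0, 0.2], [-0.17, -0.058, 0, 0, 0, 0, 0.2], [-0.187, -0.064, 0.01, 0, 0, 0, 0.2], [-0.192, -0.066, 0.03, 0, 0, 0, 0.2], [-0.192, -0.066, 0.05, 0, 0, 0, 0.2], [-0.192, -0.066, 0.065, 0, 0, 0, 0.2], [-0.192, -0.066, 0.065, 0, 0, 0, 0.2]]}}

```text
time: 7.5
tool_pos: [0.4037, -0.1841, 0.1174]
tcp_rot: [[-0.139, 0.99, -0.006], [0.99, 0.139, 0.002], [0.003, -0.005, -1.0]]
force: [0.2, 0.3, -3.4]
gripper_width: 0.0583
grip_force: 44.2
```

```bash
python3 -c "
from h import *
s=bot.observe();print(s['tool_pos'],s['force'],s['gripper_width'])
s=optics.snapshot('top');cv2.imwrite('pics/c.png',cv2.resize(s['img'][200:320,380:560],None,fx=4,fy=4))"; python3 g.py .4066 -.1845 .0865
```

```text
[ 0.40371107 -0.1840807   0.1174148 ] [ 0.21840133  0.31514403 -3.37497123] 0.05831540154786552
[-0.0005  0.0021  0.0323 -0.0037 -0.0018 -0.0055]
```

View pics/c.png

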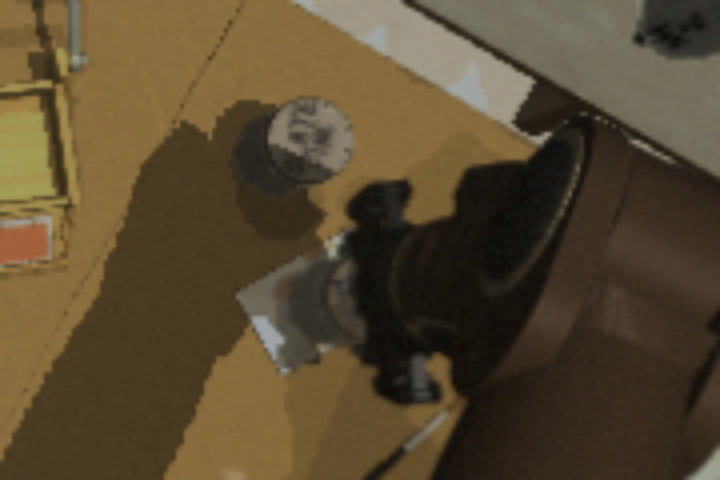

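Emit:
{"method": "jog_arm", "body": {"commands": [[0, 0.002, 0.01, -0.003, -0.001, -0.004, 0.2], [0, 0.002, 0.02, -0.003, -0.001, -0.004, 0.2], [0, 0.002, 0.027, -0.003, -0.001, -0.004, 0.2], [0, 0.002, 0.03, -0.003, -0.001, -0.004, 0.2], [0, 0.002, 0.0315, -0.003, -0.001, -0.004, 0.2], [0, 0.002, 0.0315, -0.003, -0.001, -0.004, 0.2], [0, 0.002, 0.0315, -0.003, -0.001, -0.004, 0.2]]}}

```text
time: 8.25
tool_pos: [0.4082, -0.1841, 0.0884]
tcp_rot: [[-0.144, 0.99, 0.002], [0.99, 0.144, -0.0], [-0.001, 0.002, -1.0]]
force: [0.2, 0.2, -3.4]
gripper_width: 0.0588
grip_force: 44.3
```

Emit:
{"method": "jog_arm", "body": {"commands": [[0, -0.001, 0.0015, 0, 0, 0, 0.2], [0, -0.001, 0.003, 0, 0, 0, 0.2], [0, -0.001, 0.0035, 0, 0, 0, 0.2], [0, -0.001, 0.0035, 0, 0, 0, 0.2]]}}

```text
time: 8.65
tool_pos: [0.4071, -0.1844, 0.0852]
tcp_rot: [[-0.143, 0.99, 0.002], [0.99, 0.143, -0.001], [-0.001, 0.002, -1.0]]
force: [-1.7, -0.2, 4.9]
gripper_width: 0.0586
grip_force: 44.8
```

Emit:
{"method": "jog_arm", "body": {"commands": [[0, 0, 0, 0, 0, 0, -1], [0, 0, 0, 0, 0, 0, -1], [0, 0, 0, 0, 0, 0, -1], [0, 0, 0, 0, 0, 0, -1], [0, 0, -0.03, 0, 0, 0, -1], [0, 0, -0.07, 0, 0, 0, -1], [0, 0, -0.11, 0, 0, 0, -1], [0.01, 0.05, -0.125, 0, 0, 0, -1], [0.021, 0.1, -0.125, 0, 0, 0, -1], [0.021, 0.103, -0.125, 0, 0, 0, -1]]}}

```text
time: 9.65
tool_pos: [0.5099, -0.1473, 0.2098]
tcp_rot: [[-0.146, 0.989, 0.004], [0.989, 0.146, 0.0], [-0.001, 0.004, -1.0]]
force: [0.1, -0.6, -0.5]
gripper_width: 0.0851
grip_force: 0.0
```

```bash
python3 g.py .506 -.149 .078; python3 - <<'E'
from h import *
s=optics.snapshot("top");P,u,v=cloud(s)
m=(np.hypot(P[:,0]-.407,P[:,1]+.184)<.045)&(P[:,2]>.1)&(P[:,2]<.13);print(m.sum(),P[m].mean(0),P[m].min(0),P[m].max(0))
E
```

```text
[-0.001  -0.0047  0.1318  0.0043  0.0006  0.0018]
418 [ 0.40645388 -0.17830873  0.11612188] [ 0.37840321 -0.20887035  0.1000388 ] [ 0.43567747 -0.15214115  0.1240099 ]
```

Emit:
{"method": "jog_arm", "body": {"commands": [[-0.001, -0.003, 0.03, 0.004, 0, 0.002, -1], [-0.001, -0.003, 0.06, 0.004, 0, 0.002, -1], [-0.001, -0.003, 0.09, 0.004, 0, 0.002, -1], [-0.001, -0.003, 0.115, 0.004, 0, 0.002, -1], [-0.001, -0.003, 0.13, 0.004, 0, 0.002, -1], [-0.001, -0.003, 0.131, 0.004, 0, 0.002, -1], [-0.001, -0.003, 0.131, 0.004, 0, 0.002, 0.2], [-0.001, -0.003, 0.131, 0.004, 0, 0.002, 0.2], [-0.001, -0.003, 0.131, 0.004, 0, 0.002, 0.2], [-0.001, -0.003, 0.131, 0.004, 0, 0.002, 0.2]]}}

```text
time: 10.7
tool_pos: [0.504, -0.1503, 0.0804]
tcp_rot: [[-0.142, 0.99, 0.0], [0.99, 0.142, -0.002], [-0.002, 0.0, -1.0]]
force: [-0.5, 0.6, 6.9]
gripper_width: 0.059
grip_force: 42.8
```

Emit:
{"method": "jog_arm", "body": {"commands": [[0, 0, 0, 0, 0, 0, 0.2], [0, 0, 0, 0, 0, 0, 0.2], [0, 0, 0, 0, 0, 0, 0.2], [0, 0, 0, 0, 0, 0, 0.2]]}}

```text
time: 11.1
tool_pos: [0.504, -0.1503, 0.0804]
tcp_rot: [[-0.142, 0.99, 0.0], [0.99, 0.142, -0.002], [-0.002, 0.0, -1.0]]
force: [1.0, 0.4, 6.2]
gripper_width: 0.0593
grip_force: 42.8
```

Emit:
{"method": "jog_arm", "body": {"commands": [[0, 0, -0.015, 0, 0, 0, 0.2], [0, 0, -0.04, 0, 0, 0, 0.2], [0, 0, -0.07, 0, 0, 0, 0.2], [0.01, 0.001, -0.09, 0, 0, 0, 0.2], [0.035, 0.003, -0.1, 0, 0, 0, 0.2], [0.07, 0.006, -0.1, 0, 0, 0, 0.2], [0.105, 0.01, -0.1, 0, 0, 0, 0.2], [0.14, 0.013, -0.1, 0, 0, 0, 0.2], [0.175, 0.016, -0.1, 0, 0, 0, 0.2], [0.21, 0.019, -0.1, 0, 0, 0, 0.2]]}}

```text
time: 12.1
tool_pos: [0.4917, 0.0618, 0.1785]
tcp_rot: [[-0.142, 0.99, -0.003], [0.99, 0.142, -0.001], [-0.001, -0.003, -1.0]]
force: [0.5, -0.2, -2.3]
gripper_width: 0.0592
grip_force: 44.2
```

Emit:
{"method": "jog_arm", "body": {"commands": [[0.03, 0.003, 0, 0, 0, 0, 0.2], [0.05, 0.005, 0, 0, 0, 0, 0.2], [0.061, 0.006, 0, 0, 0, 0, 0.2], [0.061, 0.006, 0.015, 0, 0, 0, 0.2], [0.061, 0.006, 0.03, 0, 0, 0, 0.2], [0.061, 0.006, 0.035, 0, 0, 0, 0.2], [0.061, 0.006, 0.035, 0, 0, 0, 0.2]]}}

```text
time: 12.8
tool_pos: [0.489, 0.1213, 0.1428]
tcp_rot: [[-0.141, 0.99, -0.004], [0.99, 0.141, -0.001], [-0.001, -0.004, -1.0]]
force: [-0.1, -1.0, -3.1]
gripper_width: 0.0594
grip_force: 44.1
```

```bash
python3 g.py .490 .1215 .0885;  python3 -c "
from h import *
s=optics.snapshot('top');cv2.imwrite('pics/d.png',cv2.resize(s['img'][170:300,270:450],None,fx=4,fy=4))"
```

```text
[ 0.0001  0.0013  0.0543 -0.0044  0.0008 -0.0035]
```

View pics/d.png

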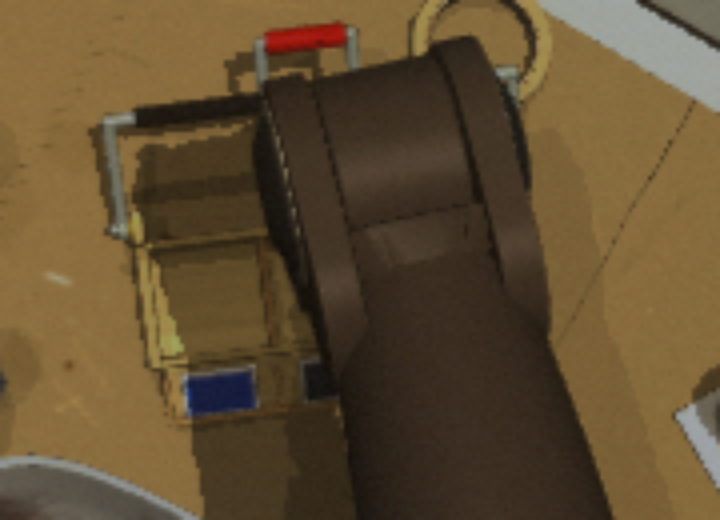

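Emit:
{"method": "jog_arm", "body": {"commands": [[0, 0.001, 0.01, -0.003, 0, -0.002, 0.2], [0, 0.001, 0.02, -0.003, 0, -0.002, 0.2], [0, 0.001, 0.03, -0.003, 0, -0.002, 0.2], [0, 0.001, 0.04, -0.003, 0, -0.002, 0.2], [0, 0.001, 0.048, -0.003, 0, -0.002, 0.2], [0, 0.001, 0.052, -0.003, 0, -0.002, 0.2], [0, 0.001, 0.052, -0.003, 0, -0.002, 0.2]]}}

```text
time: 13.55
tool_pos: [0.49, 0.1218, 0.0908]
tcp_rot: [[-0.144, 0.99, -0.001], [0.99, 0.144, -0.001], [-0.001, -0.001, -1.0]]
force: [0.1, -0.3, -1.7]
gripper_width: 0.0595
grip_force: 44.2
```

Emit:
{"method": "jog_arm", "body": {"commands": [[0, 0, 0.0015, 0, 0, 0, 0.2], [0, 0, 0.0028, 0, 0, 0, 0.2], [0, 0, 0.0028, 0, 0, 0, 0.2]]}}

```text
time: 13.85
tool_pos: [0.4906, 0.122, 0.0889]
tcp_rot: [[-0.144, 0.99, 0.001], [0.99, 0.144, -0.0], [-0.0, 0.001, -1.0]]
force: [0.6, -0.7, -3.6]
gripper_width: 0.0592
grip_force: 44.2
```

Emit:
{"method": "jog_arm", "body": {"commands": [[0, 0, 0.001, 0, 0, 0, 0.2], [0, 0, 0.0015, 0, 0, 0, 0.2], [0, 0, 0.0015, 0, 0, 0, 0.2]]}}

```text
time: 14.15
tool_pos: [0.4908, 0.1221, 0.0885]
tcp_rot: [[-0.144, 0.99, 0.002], [0.99, 0.144, 0.0], [0.0, 0.002, -1.0]]
force: [-2.3, -0.7, 5.5]
gripper_width: 0.0593
grip_force: 44.6
```

Emit:
{"method": "jog_arm", "body": {"commands": [[0, 0, 0, 0, 0, 0, -1], [0, 0, 0, 0, 0, 0, -1], [0, 0, 0, 0, 0, 0, -1], [0, 0, 0, 0, 0, 0, -1], [0, 0, -0.03, 0, 0, 0, -1], [0, 0, -0.07, 0, 0, 0, -1], [0, 0, -0.11, 0, 0, 0, -1], [0, 0, -0.145, 0, 0, 0, -1], [0.04, 0.02, -0.145, 0, 0, 0, -1], [0.08, 0.038, -0.145, 0, 0, 0, -1]]}}

```text
time: 15.15
tool_pos: [0.5178, 0.2071, 0.2344]
tcp_rot: [[-0.141, 0.99, 0.005], [0.99, 0.141, 0.001], [0.0, 0.005, -1.0]]
force: [0.4, 0.0, -0.3]
gripper_width: 0.0855
grip_force: 0.0
```

Emit:
{"method": "jog_arm", "body": {"commands": [[0.04, 0.02, 0, 0, 0, 0, -1], [0.08, 0.04, 0, 0, 0, 0, -1], [0.12, 0.06, 0, 0, 0, 0, -1], [0.16, 0.075, 0, 0, 0, 0, -1], [0.175, 0.08, 0, 0, 0, 0, -1], [0.175, 0.08, 0, 0, 0, 0, -1], [0.175, 0.08, 0, 0, 0, 0, -1]]}}

```text
time: 15.85
tool_pos: [0.5704, 0.3912, 0.2316]
tcp_rot: [[-0.144, 0.99, -0.0], [0.99, 0.144, -0.001], [-0.001, -0.0, -1.0]]
force: [0.5, -0.7, 0.1]
gripper_width: 0.0854
grip_force: 0.0
```

```bash
python3 g.py .571 .391 .079; python3 - <<'E'
from h import *
s=optics.snapshot("top");P,u,v=cloud(s);cv2.imwrite('pics/e.png',cv2.resize(s['img'][150:300,220:450],None,fx=3,fy=3))
m=(np.hypot(P[:,0]-.49,P[:,1]-.122)<.04)&(P[:,2]>.1)&(P[:,2]<.13);print(m.sum(),P[m].mean(0),P[m].min(0),P[m].max(0))
E
```

```text
[-1.000e-04  6.000e-04  1.526e-01 -3.000e-04  1.200e-03 -4.000e-04]
394 [0.49264766 0.12154907 0.11693087] [0.46358046 0.09224232 0.10006693] [0.51995596 0.15016674 0.12636268]
```

View pics/e.png

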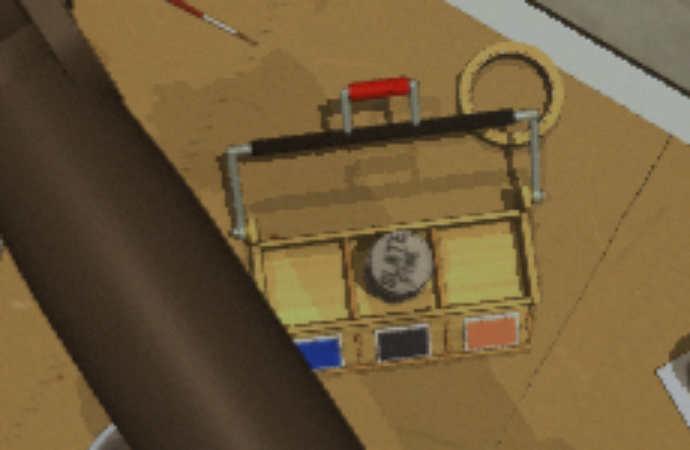

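The slate jar stands in the middle well at picture pixel (400,265). Next is the salmon jar.

Emit:
{"method": "jog_arm", "body": {"commands": [[0, 0.001, 0.03, 0, 0, 0, -1], [0, 0.001, 0.065, 0, 0, 0, -1], [0, 0.001, 0.1, 0, 0, 0, -1], [0, 0.001, 0.13, 0, 0, 0, -1], [0, 0.001, 0.148, 0, 0, 0, -1], [0, 0.001, 0.151, 0, 0, 0, -1], [0, 0.001, 0.151, 0, 0, 0, 0.2], [0, 0.001, 0.151, 0, 0, 0, 0.2], [0, 0.001, 0.151, 0, 0, 0, 0.2], [0, 0.001, 0.151, 0, 0, 0, 0.2]]}}

```text
time: 16.9
tool_pos: [0.5725, 0.3916, 0.0837]
tcp_rot: [[-0.143, 0.99, 0.004], [0.99, 0.143, 0.001], [0.001, 0.004, -1.0]]
force: [-0.9, -0.7, 6.6]
gripper_width: 0.0599
grip_force: 44.4
```

Emit:
{"method": "jog_arm", "body": {"commands": [[0, 0, 0, 0, 0, 0, 0.2], [0, 0, 0, 0, 0, 0, 0.2], [0, 0, 0, 0, 0, 0, 0.2], [0, 0, 0, 0, 0, 0, 0.2]]}}

```text
time: 17.3
tool_pos: [0.5725, 0.3917, 0.0837]
tcp_rot: [[-0.143, 0.99, 0.004], [0.99, 0.143, 0.001], [0.001, 0.004, -1.0]]
force: [-0.9, -1.5, 7.0]
gripper_width: 0.0593
grip_force: 44.4
```

Emit:
{"method": "jog_arm", "body": {"commands": [[0, 0, -0.015, 0, 0, 0, 0.2], [0, 0, -0.04, 0, 0, 0, 0.2], [0, 0, -0.075, 0, 0, 0, 0.2], [0, 0, -0.11, 0, 0, 0, 0.2], [0, 0, -0.145, 0, 0, 0, 0.2], [-0.01, -0.004, -0.165, 0, 0, 0, 0.2], [-0.035, -0.012, -0.165, 0, 0, 0, 0.2], [-0.07, -0.025, -0.165, 0, 0, 0, 0.2], [-0.105, -0.037, -0.165, 0, 0, 0, 0.2], [-0.14, -0.05, -0.165, 0, 0, 0, 0.2]]}}

```text
time: 18.3
tool_pos: [0.5416, 0.2445, 0.2462]
tcp_rot: [[-0.144, 0.99, 0.001], [0.99, 0.144, -0.0], [-0.001, 0.001, -1.0]]
force: [0.1, 0.3, -2.6]
gripper_width: 0.0597
grip_force: 44.5
```

Emit:
{"method": "jog_arm", "body": {"commands": [[-0.035, -0.012, 0, 0, 0, 0, 0.2], [-0.07, -0.025, 0, 0, 0, 0, 0.2], [-0.105, -0.037, 0, 0, 0, 0, 0.2], [-0.14, -0.05, 0, 0, 0, 0, 0.2], [-0.17, -0.06, 0, 0, 0, 0, 0.2], [-0.19, -0.067, 0, 0, 0, 0, 0.2], [-0.1976, -0.07, 0, 0, 0, 0, 0.2], [-0.1976, -0.07, 0.03, 0, 0, 0, 0.2], [-0.1976, -0.07, 0.06, 0, 0, 0, 0.2], [-0.1976, -0.07, 0.09, 0, 0, 0, 0.2]]}}

```text
time: 19.3
tool_pos: [0.5015, 0.0404, 0.1556]
tcp_rot: [[-0.144, 0.99, 0.002], [0.99, 0.144, 0.0], [-0.0, 0.002, -1.0]]
force: [0.7, 0.3, -3.3]
gripper_width: 0.0595
grip_force: 44.5
```

Emit:
{"method": "jog_arm", "body": {"commands": [[0, 0, 0.01, 0, 0, 0, 0.2], [0, 0, 0.01, 0, 0, 0, 0.2]]}}

```text
time: 19.5
tool_pos: [0.5003, 0.0404, 0.1451]
tcp_rot: [[-0.144, 0.99, -0.002], [0.99, 0.144, -0.0], [-0.0, -0.002, -1.0]]
force: [0.8, 0.2, -3.1]
gripper_width: 0.0597
grip_force: 44.7
```

```bash
python3 g.py .502 .0405 .0917
```

```text
[-0.0001  0.0018  0.0534 -0.0025  0.0001 -0.0003]
```

Emit:
{"method": "jog_arm", "body": {"commands": [[0, 0.001, 0.01, 0, 0, 0, 0.2], [0, 0.001, 0.02, 0, 0, 0, 0.2], [0, 0.001, 0.03, 0, 0, 0, 0.2], [0, 0.001, 0.04, 0, 0, 0, 0.2], [0, 0.001, 0.047, 0, 0, 0, 0.2], [0, 0.001, 0.051, 0, 0, 0, 0.2], [0, 0.001, 0.053, 0, 0, 0, 0.2], [0, 0.001, 0.053, 0, 0, 0, 0.2]]}}

```text
time: 20.3
tool_pos: [0.5023, 0.0402, 0.0932]
tcp_rot: [[-0.144, 0.99, 0.0], [0.99, 0.144, -0.0], [-0.0, 0.0, -1.0]]
force: [-0.5, 0.2, -2.7]
gripper_width: 0.0594
grip_force: 44.8
```

Emit:
{"method": "jog_arm", "body": {"commands": [[0, 0, 0.001, 0, 0, 0, 0.2], [0, 0, 0.002, 0, 0, 0, 0.2], [0, 0, 0.002, 0, 0, 0, 0.2]]}}

```text
time: 20.6
tool_pos: [0.5026, 0.0402, 0.0917]
tcp_rot: [[-0.144, 0.99, 0.001], [0.99, 0.144, -0.0], [-0.001, 0.001, -1.0]]
force: [-0.8, -0.7, -2.7]
gripper_width: 0.0594
grip_force: 44.8
```

Emit:
{"method": "jog_arm", "body": {"commands": [[0, 0, 0.001, 0, 0, 0, 0.2], [0, 0, 0.0015, 0, 0, 0, 0.2], [0, 0, 0.0015, 0, 0, 0, 0.2]]}}

```text
time: 20.9
tool_pos: [0.5027, 0.0401, 0.0916]
tcp_rot: [[-0.144, 0.99, 0.002], [0.99, 0.144, -0.0], [-0.001, 0.002, -1.0]]
force: [-4.1, -0.3, 9.7]
gripper_width: 0.0596
grip_force: 45.9
```

Emit:
{"method": "jog_arm", "body": {"commands": [[0, 0, 0, 0, 0, 0, -1], [0, 0, 0, 0, 0, 0, -1], [0, 0, 0, 0, 0, 0, -1], [0, 0, 0, 0, 0, 0, -1], [0, 0, -0.03, 0, 0, 0, -1], [0, 0, -0.07, 0, 0, 0, -1], [0, 0, -0.11, 0, 0, 0, -1], [0, 0, -0.145, 0, 0, 0, -1], [0.04, -0.004, -0.145, 0, 0, 0.14, -1], [0.08, -0.008, -0.145, 0, 0, 0.28, -1]]}}

```text
time: 21.9
tool_pos: [0.4836, 0.1184, 0.2361]
tcp_rot: [[0.144, 0.99, 0.003], [0.99, -0.144, 0.0], [0.001, 0.003, -1.0]]
force: [-0.3, 0.2, -0.6]
gripper_width: 0.0855
grip_force: 0.0
```

```bash
python3 g.py .4195 .3733 .235 -1.07
```

```text
[ 0.243  -0.1001  0.001   0.0027 -0.0024  0.926 ]
```

Emit:
{"method": "jog_arm", "body": {"commands": [[0.04, -0.016, 0, 0, 0, 0.14, -1], [0.08, -0.033, 0, 0, 0, 0.28, -1], [0.12, -0.05, 0, 0, 0, 0.42, -1], [0.16, -0.066, 0, 0, 0, 0.56, -1], [0.2, -0.082, 0, 0, 0, 0.7, -1], [0.23, -0.095, 0, 0, 0, 0.84, -1], [0.243, -0.1, 0, 0, 0, 0.926, -1], [0.243, -0.1, 0, 0, 0, 0.926, -1], [0.243, -0.1, 0, 0, 0, 0.926, -1]]}}

```text
time: 22.8
tool_pos: [0.454, 0.3163, 0.2343]
tcp_rot: [[0.831, 0.555, -0.023], [0.556, -0.831, 0.032], [-0.002, -0.039, -0.999]]
force: [0.0, -0.8, -0.4]
gripper_width: 0.0859
grip_force: 0.0
```

```bash
python3 g.py .4195 .3733 .086 -1.07; python3 - <<'E'
from h import *
d=np.load("top.npz");P=d["P"];m=(abs(P[:,0]-.34)<.06)&(abs(P[:,1]-.34)<.08);print("rim z",np.percentile(P[m][:,2],[90,99,100]))
s=optics.snapshot("top");P,u,v=cloud(s)
m=(np.hypot(P[:,0]-.503,P[:,1]-.04)<.04)&(P[:,2]>.1)&(P[:,2]<.13);print(m.sum(),P[m].mean(0),P[m].min(0),P[m].max(0))
E
```

```text
[ 0.0033 -0.0607  0.1508 -0.0394  0.0036  0.0887]
rim z [0.1279283  0.13617755 0.14039954]
403 [0.50140136 0.04283969 0.11760682] [0.47245551 0.01446348 0.10020635] [0.53018537 0.07129218 0.12751605]
```

Emit:
{"method": "jog_arm", "body": {"commands": [[0.0033, -0.0607, 0.002, -0.039, 0.004, 0.0887, -1], [0.0033, -0.0607, 0.002, -0.039, 0.004, 0.0887, -1], [0.0033, -0.0607, 0.002, -0.039, 0.004, 0.0887, -1], [0.0033, -0.0607, 0.002, -0.039, 0.004, 0.0887, -1], [0.0033, -0.0607, 0.002, -0.039, 0.004, 0.0887, -1], [0.0033, -0.0607, 0.002, -0.039, 0.004, 0.0887, -1]]}}

```text
time: 23.45
tool_pos: [0.4594, 0.3129, 0.2351]
tcp_rot: [[0.837, 0.547, -0.022], [0.547, -0.836, 0.033], [-0.0, -0.039, -0.999]]
force: [-0.4, -0.2, -0.7]
gripper_width: 0.0853
grip_force: 0.0
```

```bash
python3 g.py .4195 .3733 .086 -1.07; python3 -c "
from h import *
s=bot.observe();print(s['qpos'],s['tool_pos'],s['tcp_rot'])"
```

```text
[-0.0002 -0.0665  0.1518 -0.0394  0.002   0.0783]
[5.78159018e-01 1.84714286e-01 5.75274480e-04 1.38714240e+00
 3.94515926e-02 3.14059975e+00] [0.45936397 0.31286974 0.23508499] [[ 8.36927455e-01  5.46873106e-01 -2.19599660e-02]
 [ 5.47313654e-01 -8.36285925e-01  3.27660751e-02]
 [-4.45925237e-04 -3.94418171e-02 -9.99221769e-01]]
```

```bash
python3 g.py .4195 .3733 .235 -.6
```

```text
[-3.000e-04 -7.230e-02  2.900e-03 -3.900e-02 -7.300e-03 -3.916e-01]
```

Emit:
{"method": "jog_arm", "body": {"commands": [[0, -0.03, 0, -0.02, -0.004, -0.13, -1], [0, -0.06, 0, -0.03, -0.006, -0.26, -1], [0, -0.072, 0.003, -0.039, -0.007, -0.3916, -1], [0, -0.072, 0.003, -0.039, -0.007, -0.3916, -1], [0, -0.072, 0.003, -0.039, -0.007, -0.3916, -1], [0, -0.072, 0.003, -0.039, -0.007, -0.3916, -1]]}}

```text
time: 24.05
tool_pos: [0.4204, 0.3725, 0.235]
tcp_rot: [[0.567, 0.824, 0.0], [0.824, -0.567, 0.0], [0.0, 0.0, -1.0]]
force: [-0.2, 0.5, -0.2]
gripper_width: 0.0847
grip_force: 0.0
```

```bash
python3 g.py .4195 .3733 .086 -.6
```

```text
[ 1.00e-04 -1.20e-03  1.49e-01  2.00e-04 -2.00e-04 -3.00e-03]
```

Emit:
{"method": "jog_arm", "body": {"commands": [[0, -0.001, 0.03, 0, 0, 0, -1], [0, -0.001, 0.065, 0, 0, 0, -1], [0, -0.001, 0.1, 0, 0, 0, -1], [0, -0.001, 0.13, 0, 0, 0, -1], [0, -0.001, 0.146, 0, 0, 0, -1], [0, -0.001, 0.149, 0, 0, 0, -1], [0, -0.001, 0.149, 0, 0, 0, 0.2], [0, -0.001, 0.149, 0, 0, 0, 0.2], [0, -0.001, 0.149, 0, 0, 0, 0.2], [0, -0.001, 0.149, 0, 0, 0, 0.2]]}}

```text
time: 25.05
tool_pos: [0.4204, 0.3745, 0.0877]
tcp_rot: [[0.565, 0.825, 0.003], [0.825, -0.565, 0.002], [0.004, 0.001, -1.0]]
force: [1.2, 0.0, 6.2]
gripper_width: 0.059
grip_force: 44.2
```

Emit:
{"method": "jog_arm", "body": {"commands": [[0, 0, 0, 0, 0, 0, 0.2], [0, 0, 0, 0, 0, 0, 0.2], [0, 0, 0, 0, 0, 0, 0.2], [0, 0, 0, 0, 0, 0, 0.2]]}}

```text
time: 25.45
tool_pos: [0.4204, 0.3745, 0.0877]
tcp_rot: [[0.565, 0.825, 0.003], [0.825, -0.565, 0.002], [0.004, 0.001, -1.0]]
force: [1.6, -0.8, 6.3]
gripper_width: 0.0591
grip_force: 44.2
```

Lift it first, then work out the carry.

Emit:
{"method": "jog_arm", "body": {"commands": [[0, 0, -0.015, 0, 0, 0, 0.2], [0, 0, -0.04, 0, 0, 0, 0.2], [0, 0, -0.075, 0, 0, 0, 0.2], [0, 0, -0.11, 0, 0, 0, 0.2], [0, 0, -0.13, 0, 0, 0, 0.2], [0, 0, -0.13, 0, 0, 0, 0.2]]}}

```text
time: 26.05
tool_pos: [0.4201, 0.3746, 0.2189]
tcp_rot: [[0.565, 0.825, 0.004], [0.825, -0.565, 0.004], [0.005, 0.001, -1.0]]
force: [-0.2, 0.9, -3.3]
gripper_width: 0.0591
grip_force: 44.4
```

```bash
python3 g.py .4785 .203 .2177
```

```text
[-0.1086  0.1451  0.0008  0.0031 -0.0044 -0.7451]
```

Emit:
{"method": "jog_arm", "body": {"commands": [[-0.01, 0.014, 0, 0, 0, -0.08, 0.2], [-0.03, 0.038, 0, 0, 0, -0.2, 0.2], [-0.05, 0.065, 0, 0, 0, -0.34, 0.2], [-0.07, 0.092, 0, 0, 0, -0.48, 0.2], [-0.088, 0.118, 0, 0, 0, -0.61, 0.2], [-0.102, 0.136, 0, 0, 0, -0.7, 0.2], [-0.1086, 0.145, 0, 0.003, -0.004, -0.745, 0.2], [-0.1086, 0.145, 0, 0.003, -0.004, -0.745, 0.2], [-0.1086, 0.145, 0.03, 0.003, -0.004, -0.745, 0.2], [-0.1086, 0.145, 0.05, 0.003, -0.004, -0.745, 0.2]]}}

```text
time: 27.05
tool_pos: [0.4768, 0.2025, 0.1636]
tcp_rot: [[-0.143, 0.99, -0.005], [0.99, 0.143, -0.003], [-0.002, -0.006, -1.0]]
force: [0.4, -0.2, -4.1]
gripper_width: 0.0589
grip_force: 44.5
```

Emit:
{"method": "jog_arm", "body": {"commands": [[0, 0, 0.02, 0, 0, 0, 0.2], [0, 0, 0.02, 0, 0, 0, 0.2], [0, 0, 0.02, 0, 0, 0, 0.2]]}}

```text
time: 27.35
tool_pos: [0.4767, 0.2025, 0.1453]
tcp_rot: [[-0.144, 0.989, -0.005], [0.99, 0.144, -0.003], [-0.003, -0.006, -1.0]]
force: [0.2, 0.2, -2.7]
gripper_width: 0.059
grip_force: 44.6
```

```bash
python3 g.py .4785 .203 .0957
```

```text
[ 0.0004  0.0021  0.0496 -0.0057  0.0027 -0.0001]
```

Emit:
{"method": "jog_arm", "body": {"commands": [[0, 0.001, 0.01, -0.004, 0.002, 0, 0.2], [0, 0.001, 0.02, -0.004, 0.002, 0, 0.2], [0, 0.001, 0.03, -0.004, 0.002, 0, 0.2], [0, 0.001, 0.04, -0.004, 0.002, 0, 0.2], [0, 0.001, 0.046, -0.004, 0.002, 0, 0.2], [0, 0.001, 0.049, -0.004, 0.002, 0, 0.2], [0, 0.001, 0.049, -0.004, 0.002, 0, 0.2]]}}

```text
time: 28.05
tool_pos: [0.4782, 0.2021, 0.0965]
tcp_rot: [[-0.144, 0.99, -0.0], [0.99, 0.144, -0.001], [-0.001, -0.0, -1.0]]
force: [0.1, 0.6, -3.7]
gripper_width: 0.059
grip_force: 44.6
```

Emit:
{"method": "jog_arm", "body": {"commands": [[0, 0, 0.0005, 0, 0, 0, 0.2], [0, 0, 0.001, 0, 0, 0, 0.2], [0, 0, 0.001, 0, 0, 0, 0.2]]}}

```text
time: 28.35
tool_pos: [0.4784, 0.2022, 0.0961]
tcp_rot: [[-0.144, 0.99, 0.001], [0.99, 0.144, -0.0], [-0.0, 0.001, -1.0]]
force: [-0.1, 0.1, -3.5]
gripper_width: 0.0594
grip_force: 44.6
```

Emit:
{"method": "jog_arm", "body": {"commands": [[0, 0, 0.0007, 0, 0, 0, 0.2], [0, 0, 0.0015, 0, 0, 0, 0.2], [0, 0, 0.0015, 0, 0, 0, 0.2]]}}

```text
time: 28.65
tool_pos: [0.4786, 0.2022, 0.0957]
tcp_rot: [[-0.144, 0.99, 0.001], [0.99, 0.144, 0.0], [-0.0, 0.001, -1.0]]
force: [-2.4, -2.0, 5.9]
gripper_width: 0.059
grip_force: 45.5
```

Emit:
{"method": "jog_arm", "body": {"commands": [[0, 0, 0, 0, 0, 0, -1], [0, 0, 0, 0, 0, 0, -1], [0, 0, 0, 0, 0, 0, -1], [0, 0, 0, 0, 0, 0, -1], [0, 0, -0.03, 0, 0, 0, -1], [0, 0, -0.07, 0, 0, 0, -1], [0, 0, -0.11, 0, 0, 0, -1], [0, 0, -0.145, 0, 0, 0, -1], [0, 0, -0.155, 0, 0, 0, -1], [0, 0, -0.155, 0, 0, 0, -1]]}}

```text
time: 29.65
tool_pos: [0.4791, 0.2026, 0.2509]
tcp_rot: [[-0.144, 0.99, 0.003], [0.99, 0.144, 0.001], [0.0, 0.003, -1.0]]
force: [-0.0, 0.4, -0.9]
gripper_width: 0.0851
grip_force: 0.0
```

```bash
python3 g.py .642 .1442 .22
```

```text
[-8.130e-02  1.527e-01  3.130e-02  3.200e-03 -4.000e-04 -1.000e-04]
```

Emit:
{"method": "jog_arm", "body": {"commands": [[-0.02, 0.04, 0, 0.003, 0, 0, -1], [-0.04, 0.08, 0, 0.003, 0, 0, -1], [-0.06, 0.12, 0, 0.003, 0, 0, -1], [-0.08, 0.15, 0.01, 0.003, 0, 0, -1], [-0.081, 0.153, 0.03, 0.003, 0, 0, -1], [-0.081, 0.153, 0.031, 0.003, 0, 0, -1], [-0.081, 0.153, 0.031, 0.003, 0, 0, -1]]}}

```text
time: 30.35
tool_pos: [0.6402, 0.144, 0.2164]
tcp_rot: [[-0.144, 0.989, -0.007], [0.99, 0.144, -0.002], [-0.001, -0.007, -1.0]]
force: [0.4, -1.2, 0.8]
gripper_width: 0.0852
grip_force: 0.0
```

```bash
python3 g.py .642 .1442 .149; python3 - <<'E'
from h import *
s=optics.snapshot("top");P,u,v=cloud(s);cv2.imwrite('pics/f.png',cv2.resize(s['img'][150:300,220:450],None,fx=3,fy=3))
for c in((.4785,.2025),(.4907,.1214),(.5029,.0403),(.4066,-.1833)):
    m=(np.hypot(P[:,0]-c[0],P[:,1]-c[1])<.04)&(P[:,2]>.1)&(P[:,2]<.13);print(c,m.sum(),P[m].mean(0) if m.any() else 0)
s=optics.snapshot("side");cv2.imwrite('pics/g.png',cv2.resize(s['img'][180:320,250:430],None,fx=4,fy=4))
E
```

```text
[-0.      0.0023  0.0674 -0.0071  0.0006 -0.0001]
(0.4785, 0.2025) 390 [0.47765016 0.2018865  0.11721018]
(0.4907, 0.1214) 163 [0.48959854 0.13566086 0.1160022 ]
(0.5029, 0.0403) 0 0
(0.4066, -0.1833) 414 [ 0.40667948 -0.17837164  0.11612062]
```

View pics/f.png

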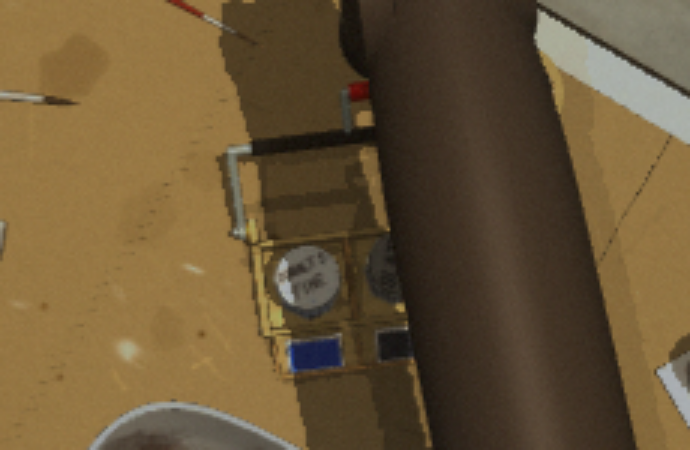

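View pics/g.png

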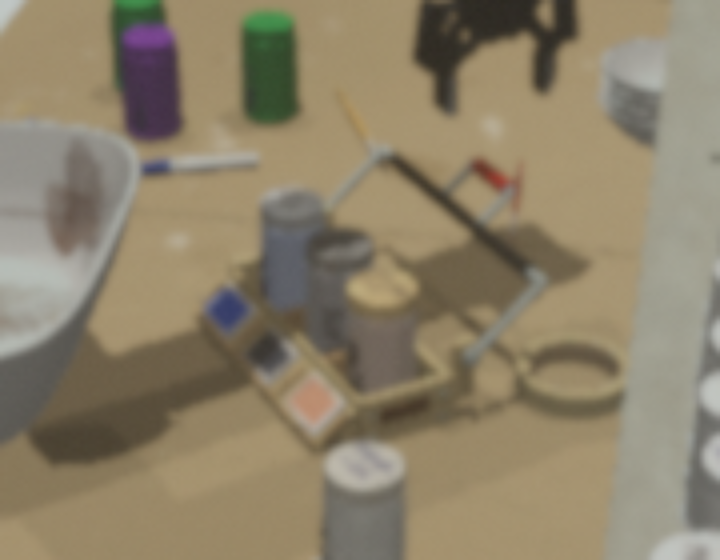

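All three jars stand behind their chips (side crop: cobalt (290,250), slate (340,290), salmon (380,330)) and the gripper is over the red grip. Next I take hold of the grip.

Emit:
{"method": "jog_arm", "body": {"commands": [[0, 0.002, 0.025, -0.005, 0, 0, -1], [0, 0.002, 0.05, -0.005, 0, 0, -1], [0, 0.002, 0.066, -0.005, 0, 0, -1], [0, 0.002, 0.069, -0.005, 0, 0, -1], [0, 0.002, 0.069, -0.005, 0, 0, -0.5], [0, 0.002, 0.069, -0.005, 0, 0, 0.0], [0, 0.002, 0.069, -0.005, 0, 0, 0.8], [0, 0.002, 0.069, -0.005, 0, 0, 0.8], [0, 0.002, 0.069, -0.005, 0, 0, 0.8], [0, 0.002, 0.069, -0.005, 0, 0, 0.8]], "newtons": 25}}

```text
time: 31.45
tool_pos: [0.6424, 0.1443, 0.1489]
tcp_rot: [[-0.144, 0.99, 0.0], [0.99, 0.144, -0.0], [-0.0, 0.0, -1.0]]
force: [-3.4, 0.3, -2.0]
gripper_width: 0.0148
grip_force: 25.1
```

Emit:
{"method": "jog_arm", "body": {"commands": [[0, 0, 0, 0, 0, 0, 0.8], [0, 0, 0, 0, 0, 0, 0.8], [0, 0, 0, 0, 0, 0, 0.8]]}}

```text
time: 31.75
tool_pos: [0.6424, 0.1443, 0.1488]
tcp_rot: [[-0.144, 0.99, 0.0], [0.99, 0.144, -0.0], [-0.0, 0.0, -1.0]]
force: [-4.9, 0.3, -3.4]
gripper_width: 0.0144
grip_force: 25.0
```

Emit:
{"method": "jog_arm", "body": {"commands": [[0, -0.006, -0.008, 0, 0, 0, 0.8], [0, -0.0131, -0.0154, 0, 0, 0, 0.8], [0, -0.021, -0.0228, 0, 0, 0, 0.8], [0, -0.0297, -0.0293, 0, 0, 0, 0.8], [0, -0.0389, -0.0351, 0, 0, 0, 0.8], [0, -0.0485, -0.0402, 0, 0, 0, 0.8], [0, -0.0485, -0.0402, 0, 0, 0, 0.8]]}}

```text
time: 32.45
tool_pos: [0.5944, 0.1373, 0.1913]
tcp_rot: [[-0.144, 0.99, 0.004], [0.99, 0.144, 0.0], [-0.0, 0.004, -1.0]]
force: [-0.7, -0.4, -3.2]
gripper_width: 0.0149
grip_force: 26.4
```

Emit:
{"method": "jog_arm", "body": {"commands": [[0, -0.01, -0.004, 0, 0, 0, 0.8], [0, -0.0203, -0.0074, 0, 0, 0, 0.8], [0, -0.031, -0.0096, 0, 0, 0, 0.8], [0, -0.0417, -0.0111, 0, 0, 0, 0.8], [0, -0.0525, -0.0115, 0, 0, 0, 0.8], [0, -0.0633, -0.0111, 0, 0, 0, 0.8], [0, -0.074, -0.0097, 0, 0, 0, 0.8], [0, -0.0847, -0.0074, 0, 0, 0, 0.8], [0, -0.095, -0.0042, 0, 0, 0, 0.8], [0, -0.105, 0, 0, 0, 0, 0.8]]}}

```text
time: 33.45
tool_pos: [0.49, 0.122, 0.1889]
tcp_rot: [[-0.144, 0.99, 0.002], [0.99, 0.144, -0.0], [-0.0, 0.002, -1.0]]
force: [0.3, -0.1, 3.1]
gripper_width: 0.0147
grip_force: 27.7
```

Now finish to the stop, with a slight overshoot.

Emit:
{"method": "jog_arm", "body": {"commands": [[0, -0.01, 0.005, 0, 0, 0, 0.8], [0, -0.0188, 0.0109, 0, 0, 0, 0.8], [0, -0.0265, 0.0168, 0, 0, 0, 0.8], [0, -0.0265, 0.0168, 0, 0, 0, 0.8], [0, -0.0265, 0.0168, 0, 0, 0, 0.8]]}}

```text
time: 33.95
tool_pos: [0.4648, 0.1184, 0.1723]
tcp_rot: [[-0.144, 0.99, 0.002], [0.99, 0.144, 0.0], [-0.0, 0.002, -1.0]]
force: [3.9, 0.3, 2.6]
gripper_width: 0.0148
grip_force: 27.7
```

```bash
python3 - <<'E'
from h import *
s=optics.snapshot("side");cv2.imwrite('pics/i.png',cv2.resize(s['img'][180:320,250:430],None,fx=4,fy=4))
E
```

```text
(no output)
```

View pics/i.png

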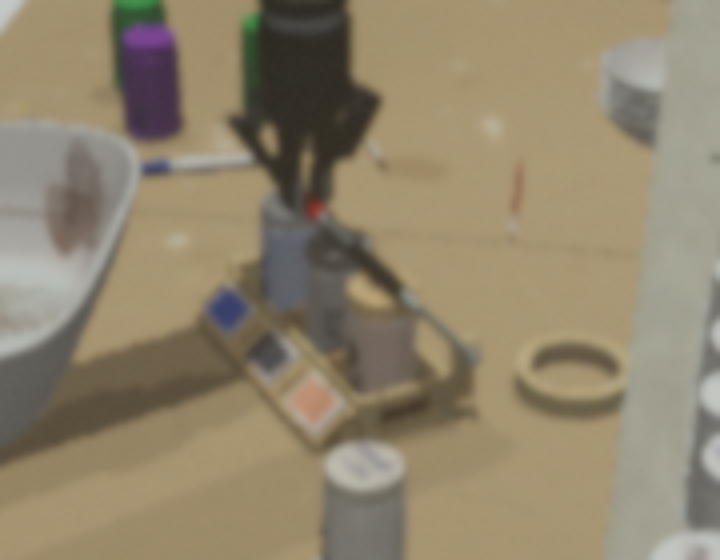

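Emit:
{"method": "jog_arm", "body": {"commands": [[0, -0.002, 0.0015, 0, 0, 0, 0.8], [0, -0.0035, 0.003, 0, 0, 0, 0.8], [0, -0.0035, 0.003, 0, 0, 0, 0.8]]}}

```text
time: 34.3
tool_pos: [0.4646, 0.1184, 0.1722]
tcp_rot: [[-0.144, 0.99, 0.01], [0.99, 0.144, 0.001], [-0.0, 0.01, -1.0]]
force: [8.3, -0.3, 13.9]
gripper_width: 0.0144
grip_force: 28.8
```

Emit:
{"method": "jog_arm", "body": {"commands": [[0, 0.003, -0.0025, 0, 0, 0, 0.8], [0, 0.003, -0.0025, 0, 0, 0, 0.2], [0, 0.003, -0.0025, 0, 0, 0, 0.0], [0, 0.003, -0.0025, 0, 0, 0, 0.0], [0, 0.003, -0.0025, 0, 0, 0, 0.0], [0, 0.003, -0.02, 0, 0, 0, 0.0], [0, 0.003, -0.05, 0, 0, 0, 0.0], [0, 0.003, -0.08, 0, 0, 0, 0.0], [0, 0.003, -0.11, 0, 0, 0, 0.0], [0, 0.003, -0.12, 0, 0, 0, 0.0]]}}

```text
time: 35.3
tool_pos: [0.4648, 0.1185, 0.2922]
tcp_rot: [[-0.144, 0.989, 0.005], [0.99, 0.144, 0.001], [-0.0, 0.006, -1.0]]
force: [0.7, 0.2, -1.0]
gripper_width: 0.0426
grip_force: 0.0
```

Emit:
{"method": "jog_arm", "body": {"commands": [[-0.04, -0.02, 0, 0, 0, 0, 0], [-0.08, -0.05, 0, 0, 0, 0, 0], [-0.12, -0.08, 0, 0, 0, 0, 0], [-0.16, -0.11, 0, 0, 0, 0, 0], [-0.2, -0.14, 0, 0, 0, 0, 0], [-0.24, -0.14, 0, 0, 0, 0, 0], [-0.28, -0.14, 0, 0, 0, 0, 0], [-0.3, -0.14, 0, 0, 0, 0, 0], [-0.3, -0.14, 0, 0, 0, 0, 0]]}}

```text
time: 36.2
tool_pos: [0.3688, -0.2006, 0.2879]
tcp_rot: [[-0.141, 0.99, 0.0], [0.99, 0.141, 0.001], [0.001, 0.0, -1.0]]
force: [0.3, -0.1, -0.1]
gripper_width: 0.0427
grip_force: 0.0
```

```bash
python3 - <<'E'
from h import *
s=optics.snapshot("top");P,u,v=cloud(s);cv2.imwrite('pics/j.png',cv2.resize(s['img'][150:300,240:560],None,fx=2.5,fy=2.5))
c0=np.array([.4907,.1214]);a=.1495;x=np.array([np.cos(a),np.sin(a)]);y=np.array([-x[1],x[0]])
Q=np.c_[(P[:,:2]-c0)@x,(P[:,:2]-c0)@y,P[:,2]]
w=(abs(Q[:,0])<.06)&(abs(Q[:,1])<.15)&(Q[:,2]>.126);b=s["img"][v,u]
k=w&(b.max(1)<50);print("bar",k.sum(),Q[k].mean(0).round(4))
k=w&(b[:,2]>110)&(b[:,1]<60);print("grip",k.sum(),Q[k].mean(0).round(4))
for yy in(.082,0,-.082):
    m=(np.hypot(Q[:,0],Q[:,1]-yy)<.037)&(Q[:,2]>.1)&(Q[:,2]<.123);print(yy,m.sum(),Q[m].min(0).round(3),Q[m].max(0).round(3))
for n,c in(("white-tile",(.4066,-.1833)),("red",(.407,-.328))):
    m=(np.hypot(P[:,0]-c[0],P[:,1]-c[1])<.05)&(P[:,2]>.1)&(P[:,2]<.13);print(n,m.sum(),P[m].mean(0).round(4) if m.any() else 0)
E
```

```text
bar 429 [0.0009 0.0018 0.1348]
grip 96 [-0.026   0.0013  0.1683]
0.082 268 [-0.03   0.053  0.1  ] [0.03  0.109 0.123]
0 202 [-0.014 -0.029  0.1  ] [0.033 0.027 0.123]
-0.082 266 [-0.03  -0.107  0.101] [ 0.027 -0.053  0.123]
white-tile 417 [ 0.4065 -0.1781  0.116 ]
red 38 [ 0.4302 -0.3231  0.1099]
```

View pics/j.png

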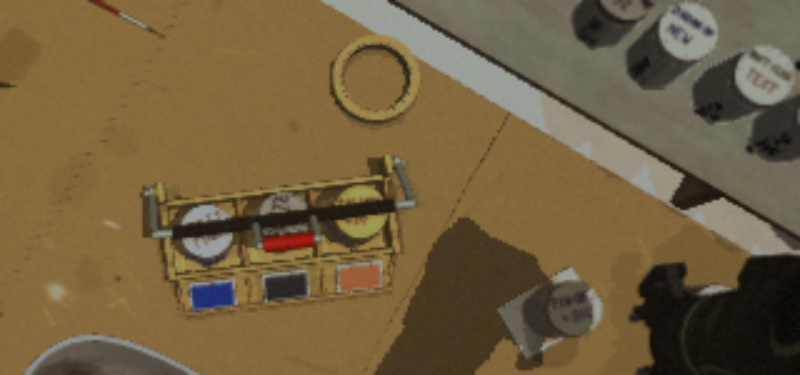

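All is in place: three jars sit behind their chips with the bar across their lids (bar top z 0.135, grip (290,240)). The white jar is about 3 mm from the tile's centre, and the arm is clear.

```bash
python3 -c "
from h import *
print(order.sign_off())"
```

```text
the job is handed in; nothing more can be done
None
```

The job is handed in at about 36 s of the 122 s allowed; I was given no verdict. The salmon, slate and cobalt jars stand in their own wells with the bar closed over them, and the white jar is on the tile about 3 mm from its centre. I never approached the red jar, but the arm partly hid it in the last picture, so I couldn't re-check its position.

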